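# Load the polishing carousel and index it one click

### The job

Take the brass slide bar from its wooden holder, put it foot first into the empty blue pocket of the carousel and push it gently but fully home, until it rests on the stop inside the pocket. Then turn the carousel by its red handle exactly one click counter-clockwise (seen from above), so that the bar stands at the felt polishing wheel, and let go. Leave the other things alone.

Things in the scene. Friction and masses are not known exactly. Their poses are not given: they have to be found in the camera images.
- bar_mid (a point): Centre (half-way up) of the loose brass slide bar: round, 24 mm in diameter, 80 mm long, 110 to 180 g, upright in the wooden holder at the start. z points up along the bar; its foot is 40 mm below, its top 40 mm above this point. The lowest 8 mm taper to 18 mm at the foot. Its yaw means nothing.
- holder: Dark wooden block, 70 x 70 x 30 mm, fixed to the bench, with a hole 28 mm wide and 15 mm deep in its top, in which the bar stands. Origin at the centre of its underside.
- indexer: Indexing machine, fixed: green base, turning deck (230 mm across, upper face at 60 mm) with six pocket blocks 85 mm from the axis, 60 degrees apart; beside it a green motor with a grey felt wheel, one click counter-clockwise of the empty blue pocket. Five dark blocks hold clamped bars, tops 145 mm above the bench. Origin on the vertical axis at bench height; the empty pocket starts in its -x direction.
- pocket (a point): Centre of the mouth of the empty pocket, on the upper face of its blue block (44 x 44 mm, 36 mm high, upper face 96 mm above the bench). z is up, x points to the carousel's axis. It turns with the carousel. The hole is round, 27 mm wide, vertical.
- plungers (a point): Point on the pocket's axis 10 mm below the mouth, midway between two red spring plungers on the y sides that leave 21 mm. Passing them takes up to 15 N while the taper spreads them (foot 9 to 19 mm below the mouth), then 2 to 9 N of steady drag. They hold the bar at any depth; it does not drop home by itself, and opening fingers may lift it by a millimetre or two.
- pocket_floor (a point): Point on the pocket's axis 36 mm below the mouth, on the deck. A stiffly sprung steel stop (16 N per mm) stands 1 to 14 mm above this point; its height differs every time and is not measured. The bar is home when its foot rests on the stop, felt as a sharp rise in force above the drag; pressing the stop with more than 25 N spoils its setting.
- handle (a point): Centre of the red handle on top of the carousel, on its axis, 138 mm above the bench: a bar 64 mm long along this point's x, 14 mm wide along its y, 26 mm high (125 to 151 mm above the bench), on a 26 mm post. It turns with the carousel.
- carousel (a joint): Angle of the carousel in rad, growing counter-clockwise seen from above; about 0 at the start. A spring roller clicks it into place every 1.047 rad (60 degrees); turning takes up to about 0.3 N m, and past half-way to the next click it falls in by itself.
- tin: Bystander: round tin with a red band, 60 mm in diameter, 50 mm high; origin at the centre of its underside.
- lamp: Bystander: small brass lamp foot with a glass bulb, 60 mm in diameter, 106 mm high; origin at the centre of its underside.
- screwdriver: Bystander: screwdriver with a yellow handle, 170 mm long, lying on the bench along its x; origin at its middle, on its underside.
Not all that is in view belongs to the job. What is meant by the part that bears bar_mid is not pink or purple, and is the larger of those in its own colour.

How it is judged:
On the way, in this order (a step that is already met when the one before it is completed fails the run):
1. the bar is pushed home: its foot presses on the stop of the blue pocket, with the carousel still at its first click (contact force between bar and stop_c0 above 1 N and horizontal distance between bar_mid and pocket below 0.005 m and angle between bar_mid's own z axis and vertical below 0.1 rad and value of joint carousel between -0.12 and 0.12 rad), for 0.2 s.
2. the carousel is turned one click counter-clockwise with the bar in it (horizontal distance between bar_mid and pocket below 0.005 m and value of joint carousel between 0.96 and 1.14 rad), for 0.2 s.
At the end, for the whole second after the job is handed in: The carousel rests one click counter-clockwise of its start (1.047 rad, within 0.09); the bar stands upright (within 0.1 rad) and centred (within 5 mm) in the blue pocket, its foot no more than 3 mm off the stop (middle within 45 mm of the stop disc's centre, 42 mm when touching) (all of step 2 and velocity of joint carousel between -0.05 and 0.05 rad/s and distance between bar_mid and stop_c0 below 0.045 m and angle between bar_mid's own z axis and vertical below 0.1 rad).
It fails at once if the bar is pressed on the stop with more than 25 N (contact force between bar and stop_c0 above 25 N).
It fails at once if the carousel is turned the wrong way, or beyond one click (value of joint carousel below -0.35 rad or value of joint carousel above 1.45 rad).
It fails at once if a bystander is moved by more than 30 mm (distance of any of tin, lamp, screwdriver from where it was at the start of the episode above 0.03 m).
It also fails if it takes over 59 s, if anything falls off the work surface, if the arm or the gripper's body presses on something with over 40 N, if the wrist force passes 120 N, or if a joint passes its speed limit or range.

### The arm

A 6-joint arm with a two-finger parallel gripper is mounted at the origin on the work surface. World frame = base frame: x ahead of the robot, y to its left, z up, the work surface at z = 0. Lengths are in m, angles in rad, forces in N, time in s.
With the tool pointing down it reaches from about 0.275 to 0.75 m from the base axis. Payload 10.2 kg.
Tool frame: the origin (TCP) lies midway between the tips of the shut fingers; the grasp point (between the pads) lies 19 mm behind it (env.hold_point_z is the distance from the TCP to the grasp point, in m); x points along the fingers, z is the direction in which the jaws open and shut, and the axes are right-handed (so a half turn about x gives the same grasp; the last joint's range is limited). The gripper opens to 85 mm and grips with 20 to 120 N. Pads are 22 mm wide; open, the fingers measure 114 mm over their backs; the gripper's body (76 mm by 85 mm) begins 54 mm behind the grasp point. The pads swing forward as they close: fully open they stand 13 mm farther back than shut.
Start: joints at [-1.554, 0.313, 1.498, -0, 1.331, -0.223], TCP at [0.125, -0.51, 0.231] pointing down, gripper open.
Joint ranges: [-2.94, 2.94], [-0.97, 2.17], [0.19, 2.56], [-1.23, 4.37], [0.02, 3.11], [-2.88, 2.88]. Speed limits (rad/s): [2.39, 2.39, 3.01, 3.14, 3.14, 3.14].

### API

Orientations are given as a unit quaternion [x, y, z, w].
In Python, from bench import env, kinematics, monitor, eyes, job gives the robot as it stands. The module is installed in compiled form; this text tells all that it offers. Calls block until the motion is done:
- env.reach(position, orientation): joint-space move of the TCP to a pose.
- env.movel(position, velocity=0.15, frame=None, guard=None): straight line of the TCP; frame=None keeps the orientation; velocity is the mean speed in m/s. With guard (N) it stops when the force on the tool has changed by that much, and returns True; else False.
- env.set_joints(angles): joint-space move.
- env.release() and env.close_gripper(effort=None): open the fingers fully, or close them until they stop; effort is the grip in N (None keeps the last).
- env.hold(seconds).
- kinematics.ik(position, orientation): joint angles nearest the present ones, or None.
- monitor.sense(): the state.
- eyes.grab_frame(name): name is "side" or "top" or "wrist"; returns a dict with "frame" (420x560x3 uint8, red, green, blue), "mtx" (3x3 intrinsics, pixels), "view" (4x4, takes a point from world to camera coordinates). Camera axes: x right, y down, z forward; pixel columns grow to the right and rows downward; lengths in m; the calibration is good to about 2 mm. The wrist camera is an equidistant fisheye: a pixel r from the principal point sees the ray r / f radians off the axis. A picture is of the moment at which its call begins. There is no depth.
A pose or a line that the arm cannot do raises env.MotionError and nothing moves.
- job.hand_in(): hands the job in, once; it reports no verdict.
The state is a dict: "clock": time; "joints": joint angles; "qvel": joint speeds; "joint_efforts": joint torques, N m; "position": TCP position; "ee_rot": TCP orientation; "contact_force": force on the tool from outside, world axes, zero at the start; "ft_torque": the same for the moment, N m; "finger_gap": opening from 0.0 (shut) to 1.0 (fully open).
Only numpy, scipy, OpenCV 4.12 (cv2) and the standard library are available. Lean on these libraries where they do the work, as an engineer would, in place of code of your own. Each camera call takes 0.05 s, during which the arm holds its last target.

## Working session

There is one attempt and no reset: what is moved stays moved. The work goes in short steps, each a Python script; the robot and the scene stay as the last script left them, time stands still between calls to the robot, and variables do not carry over. Pictures are saved under pics/ and viewed, and the job is handed in when it is done.

```bash
mkdir -p pics; cat > h.py <<'E'
import numpy as np, cv2
from bench import env, kinematics, monitor, eyes, job
def snap(n,f):
    d=eyes.grab_frame(n); cv2.imwrite(f'pics/{f}.png',d['frame'][:,:,::-1]); np.savez(f'pics/{f}.npz',**d); return d
def ray(d,u,v):
    K=d['mtx'];V=d['view'];r=np.linalg.solve(K,[u,v,1.]);R=V[:3,:3]
    return -R.T@V[:3,3], R.T@r
def plane(d,u,v,z):
    o,r=ray(d,u,v); return o+r*(z-o[2])/r[2]
def proj(d,p):
    c=d['view'][:3,:3]@np.array(p)+d['view'][:3,3]; q=d['mtx']@c; return q[:2]/q[2]
E
python3 - <<'E'
from h import *
for n in ('side','top'):
    d=snap(n,n+'0'); print(n,d['mtx'].tolist(),np.linalg.inv(d['view'])[:3,3])
s=monitor.sense();print(s['clock'],s['position'],s['ee_rot'],s['finger_gap'],s['contact_force'],env.hold_point_z)
E
```

```text
side [[531.221512022339, 0.0, 280.25959005211433], [0.0, 531.221512022339, 207.86368978915152], [0.0, 0.0, 1.0]] [0.0406685  0.65741715 0.72778095]
top [[430.2352814586265, 0.0, 270.99187098491456], [0.0, 430.2352814586265, 209.69261464727447], [0.0, 0.0, 1.0]] [0.46558388 0.112146   0.86215636]
0.1 [ 0.12468872 -0.50975062  0.23080896] [ 0.43691918  0.55646733 -0.43628303  0.5559702 ] 1.0003792988264042 [-0.69709033 -0.3991169   0.50961089] 0.0187
```

View pics/side0.png

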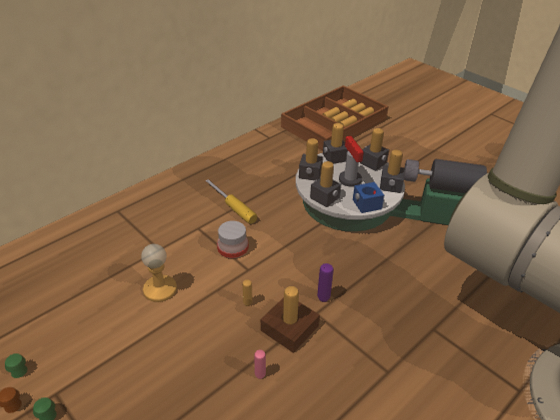

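View pics/top0.png

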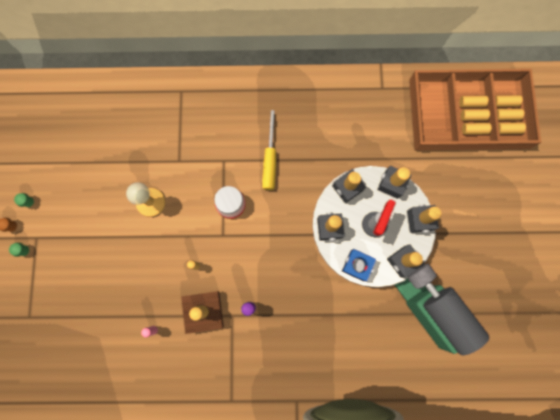

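The side and top views show four loose bars:
- Brass bar in the holder: side (291,305), top (199,313).
- Small brass bar: side (248,292).
- Purple bar: side (325,283).
- Pink bar: side (260,363).

The bar in the holder fits: it's the larger of the two brass ones and it stands in the holder. The blue pocket is at top (360,265), the handle at (385,218) and the wheel at (423,278). I'll confirm with crops.

```bash
python3 - <<'E'
import cv2,numpy as np
a=cv2.imread('pics/side0.png');b=cv2.imread('pics/top0.png')
f=lambda i,x,y,w,h,s:cv2.resize(i[y:y+h,x:x+w],None,fx=s,fy=s,interpolation=cv2.INTER_CUBIC)
cv2.imwrite('pics/c1.png',np.hstack([f(a,230,250,130,140,3),f(b,140,250,130,140,3)]))
cv2.imwrite('pics/c2.png',np.hstack([f(a,290,115,130,120,3),f(b,310,160,130,120,3)]))
E
```

```text
(no output)
```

View pics/c1.png

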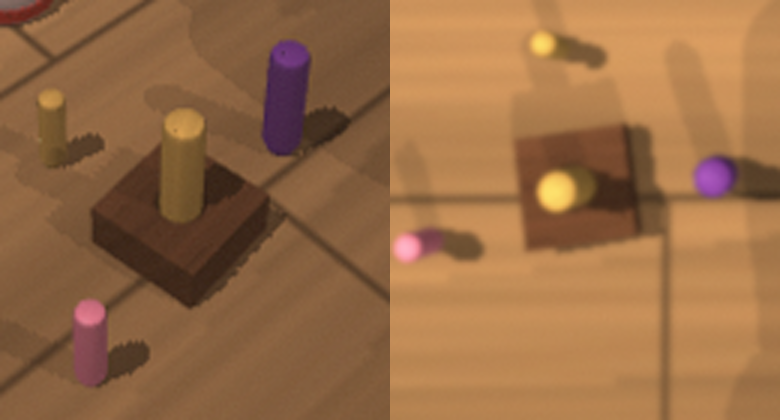

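View pics/c2.png

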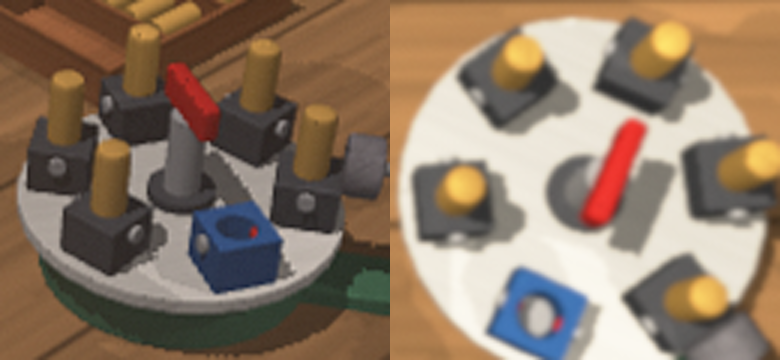

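```bash
python3 - <<'E'
from h import *
T=dict(np.load('pics/top0.npz'));S=dict(np.load('pics/side0.npz'))
def tri(a,b):
    o1,r1=ray(T,*a);o2,r2=ray(S,*b);A=np.c_[r1,-r2];t=np.linalg.lstsq(A,o2-o1,rcond=None)[0];p,q=o1+t[0]*r1,o2+t[1]*r2;return (p+q)/2,np.linalg.norm(p-q)
print('bar top',plane(T,195.7,313.3,.095),plane(S,291.7,290.7,.095),tri((195.7,313.3),(291.7,290.7)))
def msk(d,box,fn):
    h=cv2.cvtColor(d['frame'],cv2.COLOR_RGB2HSV);m=fn(h[...,0].astype(int),h[...,1].astype(int),h[...,2].astype(int)).astype(np.uint8)
    k=np.zeros_like(m);x0,y0,x1,y1=box;k[y0:y1,x0:x1]=m[y0:y1,x0:x1];return k
for nm,d,box in(('T',T,(310,160,450,290)),('S',S,(290,115,420,235))):
    for c,fn,z in(('blue',lambda h,s,v:(abs(h-110)<12)&(s>130)&(v>60),.096),('red',lambda h,s,v:((h<6)|(h>174))&(s>170)&(v>120),.151)):
        m=msk(d,box,fn);cs,_=cv2.findContours(m,0,2);cc=max(cs,key=cv2.contourArea);r=cv2.minAreaRect(cc)
        b=cv2.boxPoints(r);print(nm,c,cv2.contourArea(cc),r,b.tolist());
        P=np.array([plane(d,*q,z) for q in b]);print(P[:,:2].tolist(),P.mean(0),np.linalg.norm(np.diff(P,axis=0),axis=1))
# deck outline in top: white
m=msk(T,(290,140,460,310),lambda h,s,v:(s<60)&(v>150));ys,xs=np.nonzero(m);hull=cv2.convexHull(np.c_[xs,ys].astype(np.int32))
P=np.array([plane(T,*q[0],.06)[:2] for q in hull]);c=P.mean(0)
from scipy.optimize import least_squares
r=least_squares(lambda x:np.hypot(*(P-x[:2]).T)-x[2],[*c,.115],loss='soft_l1',f_scale=.002);print('deck',r.x,abs(r.fun).max())
E
```

```text
bar top [0.42672517 0.25195567 0.095     ] [0.42706611 0.25486308 0.095     ] (array([0.42742922, 0.25298789, 0.09300199]), np.float64(0.0020865771234421467))
T blue 516.5 ((358.76806640625, 264.89691162109375), (24.875980377197266, 23.149892807006836), 23.96249008178711) [[342.7010803222656, 270.4226989746094], [352.1031188964844, 249.26805114746094], [374.8350524902344, 259.3711242675781], [365.4330139160156, 280.5257568359375]]
[[0.4982617432174861, -0.005993220565593149], [0.5353642460631263, -0.024128816630498054], [0.5171150008234097, -0.06348185066272281], [0.4803485982759141, -0.04509389081400071]] [ 0.5077724  -0.03467444  0.096     ] [0.04129765 0.04337852 0.04110822]
T red 245.5 ((384.7391052246094, 217.8449249267578), (9.0618314743042, 36.67021179199219), 25.016895294189453) [[372.8796081542969, 232.5438232421875], [388.3869323730469, 199.31390380859375], [396.5986022949219, 203.14602661132812], [381.0912780761719, 236.37594604492188]]
[[0.5577888884501564, -0.04997238174419476], [0.6138621701820504, -0.07893887054821784], [0.6071344316291841, -0.0923136436956264], [0.551
[... 531 characters left out ...]
27157102167, 0.0037528476982119363]] [ 0.51084277 -0.03467251  0.096     ] [0.05344691 0.04458941 0.0515638 ]
S red 136.0 ((353.01153564453125, 145.15768432617188), (21.838743209838867, 8.419756889343262), 52.12501525878906) [[342.9845886230469, 139.12306213378906], [349.6307678222656, 133.95384216308594], [363.0384826660156, 151.1923065185547], [356.3923034667969, 156.3615264892578]]
[[0.6123994123146079, -0.06627904164628584], [0.6164413298450646, -0.09122853924040442], [0.5570576986802553, -0.06294137238960484], [0.5540044055266393, -0.03946397428875825]] [ 0.58497571 -0.06497823  0.151     ] [0.02527478 0.06577674 0.02367511]
deck [ 0.58337023 -0.07366836  0.11497377] 0.05350974175867235
```

Each point fits what's given:
- **Bar top:** about (0.427, 0.253), and triangulated z = 0.093 against the expected 0.095.
- **Handle:** 63 mm long, with its yaw about -27°.
- **Pocket:** 83 mm from the axis against the expected 85.
- **Axis:** the deck fit agrees with the handle to about 2.5 mm.

Next I'll check the IK and look with the wrist camera from above the pocket.

```bash
cat >> h.py <<'E'
from scipy.spatial.transform import Rotation as Ro
def down(th):
    x=np.array([0,0,-1.]);z=np.array([np.cos(th),np.sin(th),0]);return Ro.from_matrix(np.c_[x,np.cross(z,x),z]).as_quat()
def st(m=''):
    s=monitor.sense();print(m,round(s['clock'],2),np.round(s['position'],4),'F',np.round(s['contact_force'],2),'T',np.round(s['ft_torque'],2),'gap',round(s['finger_gap'],3));return s
E
python3 - <<'E'
from h import *
r=np.radians
for n,p in(('bar',(.427,.2535,.2)),('pocket',(.5075,-.034,.2)),('axis',(.583,-.072,.2))):
    for a in (63,-117,123,-57):
        q=kinematics.ik(p,down(r(a)));print(n,a,None if q is None else np.round(q,2))
E
```

```text
bar 63 [ 0.3   0.28  1.63 -0.    1.23 -0.8 ]
bar -117 [ 0.3   0.28  1.63 -0.    1.23  2.34]
bar 123 [ 0.3   0.28  1.63 -0.    1.23 -1.85]
bar -57 [ 0.3   0.28  1.63 -0.    1.23  1.29]
pocket 63 [-0.3   0.3   1.59 -0.    1.24 -1.4 ]
pocket -117 [-0.3   0.3   1.59 -0.    1.24  1.74]
pocket 123 [-0.3   0.3   1.59 -0.    1.24 -2.44]
pocket -57 [-0.3   0.3   1.59 -0.    1.24  0.7 ]
axis 63 [-0.32  0.47  1.35 -0.    1.32 -1.42]
axis -117 [-0.32  0.47  1.35 -0.    1.32  1.72]
axis 123 [-0.32  0.47  1.35 -0.    1.32 -2.47]
axis -57 [-0.32  0.47  1.35 -0.    1.32  0.67]
```

```bash
python3 - <<'E'
from h import *
q=down(np.radians(-117))
env.reach([.5075,-.034,.30],q);st();d=snap('wrist','w1');print(d['mtx'].tolist(),np.round(d['view'],4).tolist())
env.reach([.427,.2535,.25],q);st();d=snap('wrist','w2')
E
```

```text
2.3 [ 0.5075 -0.0346  0.2999] F [ 0.46 -0.09  0.33] T [-0.01  0.05  0.05] gap 1.003
[[325.19226210127806, 0.0, 279.65626275251486], [0.0, 325.19226210127806, 209.40887347539825], [0.0, 0.0, 1.0]] [[-0.455, -0.8905, -0.0004, 0.2002], [-0.8587, 0.4386, 0.2649, 0.3994], [-0.2357, 0.1209, -0.9643, 0.5667], [0.0, 0.0, 0.0, 1.0]]
 3.51 [0.4277 0.2527 0.2502] F [-0.53 -0.82 -0.01] T [-0.03 -0.05  0.07] gap 1.002
```

View pics/w1.png

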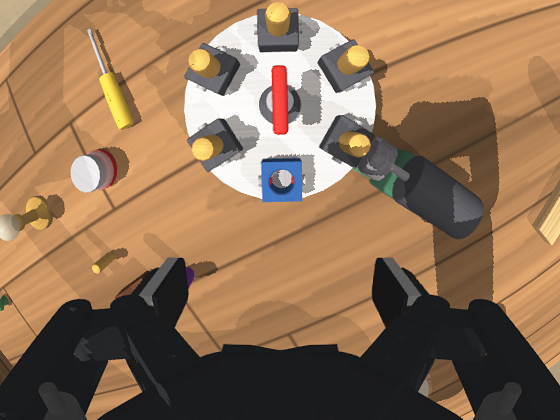

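View pics/w2.png

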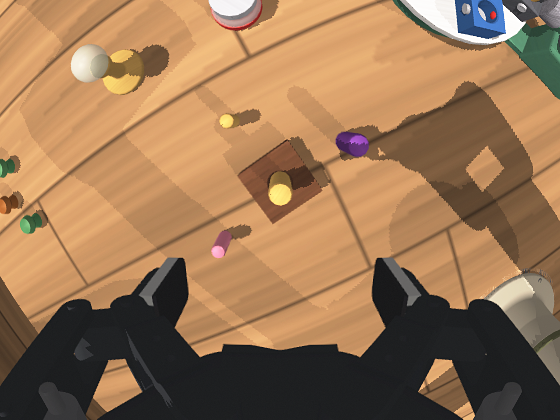

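The wrist views show the empty pocket at w1 (282,181), the red handle at (280,99), lined up with the pocket, and the bar top at w2 about (280,192). I'll cast fisheye rays from these for better positions.

```bash
cat >> h.py <<'E'
def fplane(d,u,v,z):
    K=d['mtx'];V=d['view'];a=np.array([u-K[0,2],v-K[1,2]])/K[0,0];r=np.hypot(*a)
    c=np.r_[a*(np.sin(r)/max(r,1e-9)),np.cos(r)];R=V[:3,:3].T;o=-R@V[:3,3];w=R@c;return o+w*(z-o[2])/w[2]
E
python3 - <<'E'
from h import *
a=dict(np.load('pics/w1.npz'));b=dict(np.load('pics/w2.npz'))
for d,box,nm,fn in((a,(240,140,330,215),'blue',lambda h,s,v:(abs(h-110)<12)&(s>130)&(v>60)),(a,(250,50,310,140),'red',lambda h,s,v:((h<6)|(h>174))&(s>170)&(v>120))):
    x0,y0,x1,y1=box;h=cv2.cvtColor(d['frame'],cv2.COLOR_RGB2HSV).astype(int)[y0:y1,x0:x1]
    m=fn(h[...,0],h[...,1],h[...,2]).astype(np.uint8);cc=max(cv2.findContours(m,0,2)[0],key=cv2.contourArea)
    bx=cv2.boxPoints(cv2.minAreaRect(cc))+[x0,y0];P=np.array([fplane(d,*q,.096 if nm=='blue' else .151) for q in bx]);print(nm,bx.tolist(),P.mean(0),np.linalg.norm(np.diff(P,axis=0),axis=1),np.round(P[:,:2],4).tolist())
f=lambda i,x,y,w,h,s:cv2.resize(i[y:y+h,x:x+w,::-1],None,fx=s,fy=s,interpolation=cv2.INTER_NEAREST)
cv2.imwrite('pics/c3.png',np.hstack([f(a['frame'],240,140,65,65,6),f(b['frame'],248,150,65,65,6)]))
E
```

```text
blue [[262.0, 159.0], [301.0, 159.0], [301.0, 201.0], [262.0, 201.0]] [ 0.51149335 -0.03878091  0.096     ] [0.04149547 0.0461003  0.04263768] [[0.5415, -0.0308], [0.5226, -0.0677], [0.4813, -0.0473], [0.5007, -0.0093]]
red [[271.2204875946045, 66.05561065673828], [285.8000030517578, 65.5999984741211], [287.9278030395508, 133.68975067138672], [273.3482894897461, 134.1453628540039]] [ 0.58572747 -0.07442103  0.151     ] [0.01277295 0.06122135 0.01289152] [[0.6161, -0.0817], [0.6107, -0.0933], [0.5553, -0.0672], [0.5608, -0.0555]]
```

View pics/c3.png

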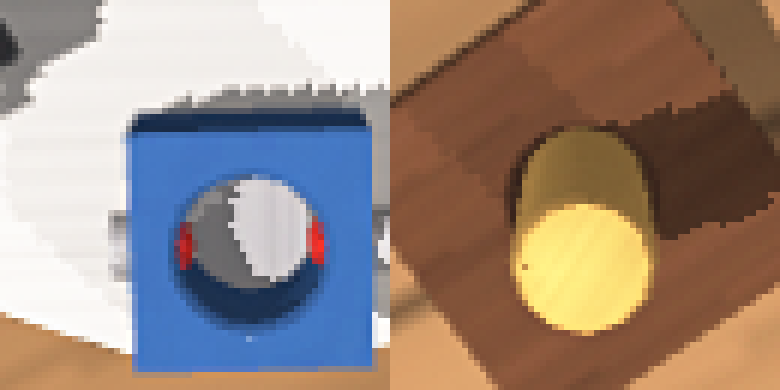

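```bash
python3 - <<'E'
from h import *
a=dict(np.load('pics/w1.npz'));b=dict(np.load('pics/w2.npz'))
print('pocket',fplane(a,281.4,181.2,.096)); print('bar',fplane(b,279.7,194.3,.095),[fplane(b,248+x/6,150+y/6,.095)[:2] for x,y in((122,269),(265,269))])
c=[fplane(a,240+x/6-.5,140+y/6-.5,.096) for x,y in((132,132),(372,132),(372,370),(132,370))];print(np.mean(c,0),np.linalg.norm(np.diff(c,axis=0),axis=1))
v=(c[0]+c[1]-c[2]-c[3]);print(np.degrees(np.arctan2(v[1],v[0])))
E
```

```text
pocket [ 0.51057992 -0.03818429  0.096     ]
bar [0.42860616 0.25229953 0.095     ] [array([0.43298807, 0.26197934]), array([0.42285889, 0.24216382])]
[ 0.51021289 -0.03812863  0.096     ] [0.04261707 0.04360036 0.0437394 ]
-26.99598415611083
```

The wrist and fixed-camera fixes agree to about 3 mm, within the calibration error. I'll grasp the bar first, then measure the pocket again against the held bar.

```bash
python3 - <<'E'
from h import *
q=down(np.radians(-117)); x,y=.4278,.2525
env.movel([x,y,.13],velocity=.12,frame=q)
env.movel([x,y,.0585],velocity=.06,guard=8);st('down')
env.close_gripper(60);env.hold(.3);st('grip');snap('wrist','g1')
env.movel([x,y,.16],velocity=.08);env.hold(.2);st('up');snap('wrist','g2')
env.reach([.5095,-.0365,.20],q);env.hold(.3);st('above');snap('wrist','g3');snap('side','g3s');snap('top','g3t')
E
python3 - <<'E'
import cv2,numpy as np
a=cv2.imread('pics/g3.png')[90:410,140:420];b=cv2.imread('pics/g3s.png')[60:260,270:445];t=cv2.imread('pics/g3t.png')[170:300,300:440]
R=lambda i:cv2.resize(i,(int(i.shape[1]*300/i.shape[0]),300))
cv2.imwrite('pics/c4.png',np.hstack([R(a),R(b)]));print(R(a).shape,R(b).shape)
E
```

```text
down 6.05 [0.428  0.2526 0.0589] F [ 0.48 -0.3  -0.29] T [-0.04  0.01  0.06] gap 1.003
grip 6.94 [0.4279 0.2525 0.0587] F [-0.95 -0.55  6.13] T [-0.13  0.24  0.  ] gap 0.266
up 8.61 [0.4277 0.2525 0.1597] F [ 0.71 -0.07 -0.78] T [-0.01  0.02  0.01] gap 0.266
above 10.12 [ 0.5095 -0.0359  0.2   ] F [ 0.77  0.12 -1.61] T [-0.02  0.01 -0.  ] gap 0.268
(300, 262, 3) (300, 262, 3)
```

View pics/g3.png

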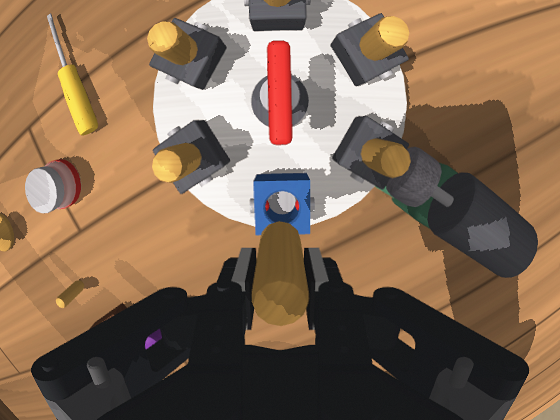

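View pics/g3s.png

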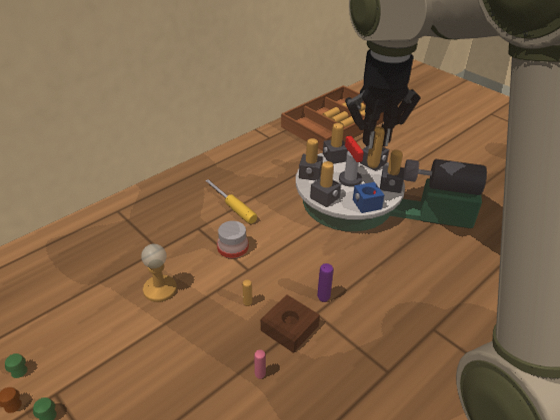

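The wrist view shows the bar held upright, with its foot near (282,222) and the pocket at (283,204). The side view shows the holder empty. I'll compare the projected foot with the one I see to get the camera's bias.

```bash
cat >> h.py <<'E'
def fproj(d,p):
    c=d['view'][:3,:3]@np.array(p)+d['view'][:3,3];r=np.hypot(c[0],c[1]);a=np.arctan2(r,c[2])
    return d['mtx'][:2,2]+d['mtx'][0,0]*a*c[:2]/r
def circ(d,c,r,n=60):
    return np.array([fproj(d,[c[0]+r*np.cos(t),c[1]+r*np.sin(t),c[2]]) for t in np.linspace(0,2*np.pi,n)])
def overlay(d,cs,box,s,f):
    x,y,w,h=box;i=cv2.resize(d['frame'][y:y+h,x:x+w,::-1],None,fx=s,fy=s,interpolation=cv2.INTER_NEAREST)
    for c in cs: cv2.polylines(i,[np.int32((c-[x,y]+.5)*s)],True,(0,255,0),1)
    cv2.imwrite(f'pics/{f}.png',i)
E
python3 - <<'E'
from h import *
d=dict(np.load('pics/g3.npz'))
overlay(d,[circ(d,[.5095,-.0359,.156],.009),circ(d,[.5095,-.0359,.164],.012),circ(d,[.5095,-.0359,.236],.012),circ(d,[.5104,-.0382,.096],.0135)],(230,160,110,170),4.5,'c5' )
E
```

```text
(no output)
```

View pics/c5.png

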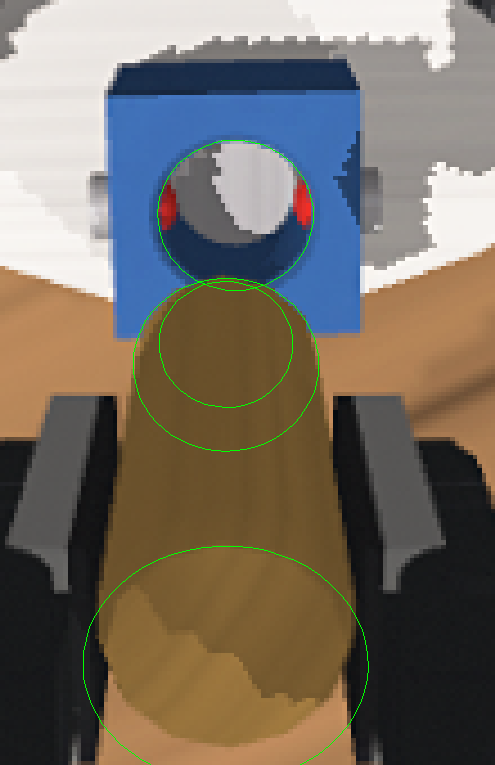

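```bash
python3 - <<'E'
from h import *
d=dict(np.load('pics/g3.npz'));S=dict(np.load('pics/g3s.npz'));T=dict(np.load('pics/g3t.npz'))
V=d['view'];print('cam',-V[:3,:3].T@V[:3,3])
for z in(.22,.225,.23,.236):
    c=(circ(d,[.5095,-.0359,z],.012)-[230,160])*4.5;print(z,c.min(0),c.max(0))
i=cv2.resize(S['frame'][90:190,330:430,::-1],None,fx=6,fy=6,interpolation=cv2.INTER_NEAREST)
for z in(.156,.164,.236):
    c=np.array([proj(S,[.5095+.012*np.cos(t),-.0359+.012*np.sin(t),z]) for t in np.linspace(0,6.3,40)]);cv2.polylines(i,[np.int32((c-[330,90]+.5)*6)],True,(0,255,0),1)
cv2.imwrite('pics/c6.png',i)
E
```

```text
cam [ 0.56973196 -0.06661813  0.34085848]
0.22 [ 95.72071785 461.30570612] [351.32120565 682.48216529]
0.225 [ 91.3651807  485.10896943] [355.6124856  711.11624148]
0.23 [ 86.73829152 510.64219653] [360.17022193 741.4793174 ]
0.236 [ 80.79658352 543.81823421] [366.02175111 780.38496589]
```

View pics/c6.png

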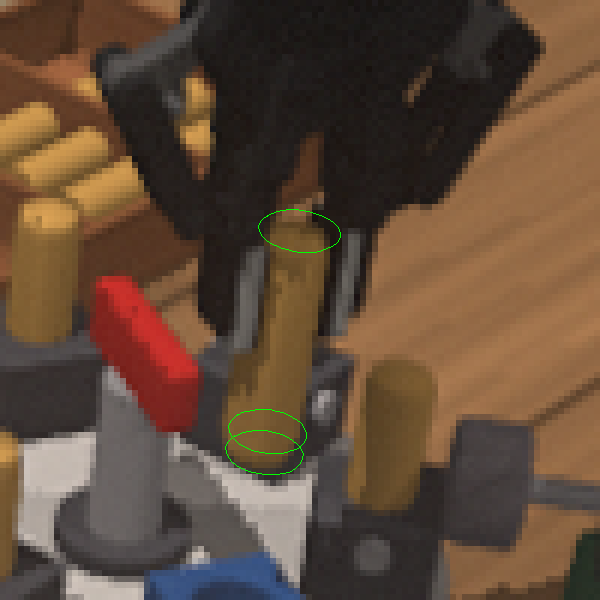

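The foot overlay matches in both views, and the pocket circle is off by less than 1 mm. I'll go closer, with the foot about 8 mm above the mouth, and check again.

```bash
python3 - <<'E'
from h import *
q=down(np.radians(-117))
env.movel([.5107,-.0376,.148],velocity=.06,frame=q,guard=8);env.hold(.3);s=st()
d=snap('wrist','g4');p=s['position'];S=snap('side','g4s')
overlay(d,[circ(d,[p[0],p[1],p[2]-.0437],.009),circ(d,[p[0],p[1],p[2]-.0357],.012),circ(d,[.5107,-.0376,.096],.0135)],(220,130,120,130),4.5,'c7')
i=cv2.resize(S['frame'][140:240,320:420,::-1],None,fx=5,fy=5,interpolation=cv2.INTER_CUBIC);cv2.imwrite('pics/c8.png',i)
a=cv2.imread('pics/c7.png');i=cv2.resize(i,(a.shape[0],a.shape[0]));cv2.imwrite('pics/c7.png',cv2.resize(np.hstack([a,i]),None,fx=.7,fy=.7,interpolation=cv2.INTER_AREA))
E
```

```text
11.58 [ 0.5108 -0.0376  0.1482] F [ 0.5  -0.46 -1.59] T [-0.04 -0.02  0.02] gap 0.267
```

View pics/c7.png

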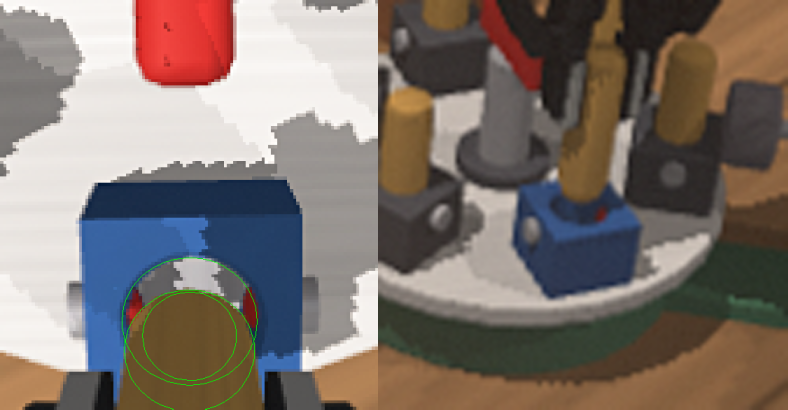

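The bar is centred on the hole to within about 1 mm, so I'll insert it under a force guard.

```bash
python3 - <<'E'
from h import *
s=st()
print(env.movel([.5107,-.0376,.1335],velocity=.03,guard=5));env.hold(.1);st()
E
```

```text
11.68 [ 0.5107 -0.0376  0.1481] F [ 0.63 -0.07 -0.98] T [ 0.02 -0.03 -0.03] gap 0.263
False
 12.42 [ 0.5108 -0.0376  0.1337] F [-0.29 -0.02 -2.29] T [-0.04 -0.05 -0.09] gap 0.265
```

```bash
python3 - <<'E'
from h import *
z=.1335
while z>.1185:
    z-=.001
    g=env.movel([.5107,-.0376,z],velocity=.015,guard=22);env.hold(.05);s=st(f'{z:.4f} {g}')
    F=s['contact_force']
    if g or np.hypot(F[0],F[1])>12: break
E
```

```text
0.1325 False 12.72 [ 0.5107 -0.0376  0.1325] F [-0.05  0.24 -1.43] T [-0.03 -0.    0.01] gap 0.265
0.1315 False 13.02 [ 0.5107 -0.0376  0.1315] F [-0.23  0.31 -1.75] T [ 0.    0.03 -0.01] gap 0.267
0.1305 False 13.32 [ 0.5107 -0.0376  0.1305] F [ 0.6   0.67 -1.95] T [-0.01  0.04 -0.05] gap 0.267
0.1295 False 13.62 [ 0.5107 -0.0376  0.1295] F [-0.16 -0.39 -0.59] T [ 0.02 -0.06  0.05] gap 0.269
0.1285 False 13.92 [ 0.5107 -0.0376  0.1285] F [ 0.26 -0.2  -1.09] T [-0.01 -0.02 -0.01] gap 0.265
0.1275 False 14.22 [ 0.5107 -0.0377  0.1275] F [-0.16 -0.73 -1.34] T [-0.29 -0.01 -0.03] gap 0.267
0.1265 False 14.52 [ 0.5107 -0.0378  0.1265] F [-0.73 -2.22 -1.14] T [-0.6   0.08  0.07] gap 0.262
0.1255 False 14.82 [ 0.5107 -0.0377  0.1255] F [-0.74 -2.6   0.62] T [-0.67  0.19  0.04] gap 0.266
0.1245 False 15.12 [ 0.5108 -0.0376  0.1246] F [ 0.05 -3.04  1.54] T [-0.56  0.02 -0.02] gap 0.26
0.1235 False 15.42 [ 0.5109 -0.0376  0.1235] F [ 0.28 -2.61  0.54] T [-0.51 -0.24 -0.02] gap 0.268
0.1225 False 15.72 [ 0.5108 -0.0376  0.1223] F [ 0.88 -2.96 -0.51] T [-0.61 -0.29 -0.08] gap 0.268
0.1215 False 16.02 [ 0.5106 -0.0376  0.1212] F [ 0.92 -2.63 -2.26] T [-0.53 -0.36  0.04] gap 0.261
0.1205 False 16.32 [ 0.5106 -0.0376  0.1202] F [ 1.51 -1.36 -2.75] T [-0.51 -0.36 -0.02] gap 0.26
0.1195 False 16.62 [ 0.5106 -0.0376  0.1193] F [ 1.17 -1.99 -2.49] T [-0.47 -0.28  0.01] gap 0.266
0.1185 False 16.92 [ 0.5106 -0.0376  0.1183] F [ 1.27 -1.92 -1.72] T [-0.44 -0.22 -0.03] gap 0.267
```

```bash
python3 - <<'E'
from h import *
z=.1183;h=[]
def fz(n=3):
    f=[]
    for _ in range(n): env.hold(.02); f.append(monitor.sense()['contact_force'][2])
    return np.mean(f)
base=fz();print('base',base)
while z>.1040:
    z-=.0004
    g=env.movel([.5107,-.0376,z],velocity=.01,guard=12);f=fz();h.append(f)
    print(f'{z:.4f} {g} {f:.1f}')
    m=np.median(h[-7:-1]) if len(h)>2 else base
    if g or f-m>6: break
st()
E
```

```text
base -2.4393366252223605
0.1179 False 0.0
0.1175 False 1.6
0.1171 False 0.5
0.1167 False 4.7
0.1163 False 5.2
0.1159 False 7.7
 18.77 [ 0.5109 -0.0377  0.1164] F [-0.   -2.33  7.84] T [-0.37  0.31 -0.  ] gap 0.27
```

The force is rising, but it could still be drag. I'll take finer steps to see whether it plateaus (drag) or keeps rising (the stop).

```bash
python3 - <<'E'
from h import *
def fz(n=3):
    f=[]
    for _ in range(n): env.hold(.03); f.append(monitor.sense()['contact_force'][2])
    return np.mean(f)
z=.1159;print(fz())
for k in range(12):
    z-=.0003;g=env.movel([.5107,-.0376,z],velocity=.01,guard=10);f=fz();print(f'{z:.4f} {g} {f:.1f} {monitor.sense()["position"][2]:.5f}')
    if f>13 or g: break
st()
E
```

```text
7.8696065249352385
0.1156 False 10.0 0.11638
0.1153 False 12.5 0.11633
0.1150 False 13.2 0.11613
 19.92 [ 0.5111 -0.0377  0.1161] F [-2.12 -0.88 12.3 ] T [-0.28  0.59  0.01] gap 0.263
```

It kept rising at about 17 N/mm with low side force, which is the stop and not drag. I'll press a little more for margin (total under 18 N), hold, and look.

```bash
python3 - <<'E'
from h import *
def fz(n=3):
    f=[]
    for _ in range(n): env.hold(.03); f.append(monitor.sense()['contact_force'][2])
    return np.mean(f)
z=.1150
for k in range(4):
    z-=.0002;g=env.movel([.5107,-.0376,z],velocity=.01,guard=8);f=fz();print(f'{z:.4f} {g} {f:.1f} {monitor.sense()["position"][2]:.5f}')
    if f>16 or g: break
env.hold(.4);st()
for n in('wrist','side','top'): snap(n,'h1'+n)
S=cv2.imread('pics/h1side.png')[130:230,310:430]
W=cv2.imread('pics/h1wrist.png')[60:300,170:400]
cv2.imwrite('pics/c9.png',np.hstack([cv2.resize(S,(480,400),interpolation=2),cv2.resize(W,(300,400))]))
E
```

```text
0.1148 False 14.9 0.11610
0.1146 False 16.5 0.11607
 21.02 [ 0.5111 -0.0377  0.1161] F [-3.84 -0.59 16.75] T [-0.24  0.83  0.  ] gap 0.262
```

View pics/c9.png

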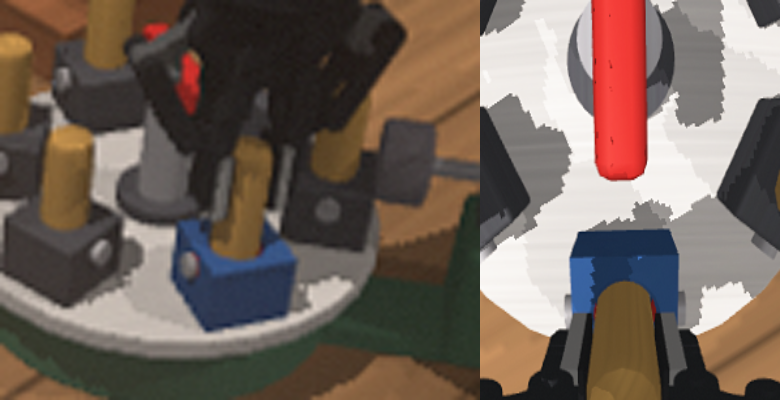

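```bash
python3 - <<'E'
from h import *
env.movel([.5107,-.0376,.1158],velocity=.01);env.hold(.1);st('relax')
for x,y in((.5101,-.0376),(.5113,-.0376),(.5107,-.0370),(.5107,-.0382)):
    env.movel([x,y,.1158],velocity=.01);env.hold(.1);st(f'{x},{y}')
E
```

```text
relax 21.53 [ 0.5109 -0.0376  0.1165] F [-1.17 -0.99  9.79] T [-0.29  0.38 -0.01] gap 0.265
0.5101,-0.0376 21.88 [ 0.5107 -0.0377  0.1165] F [-0.21 -1.48  7.69] T [-0.3  -0.01  0.02] gap 0.266
0.5113,-0.0376 22.25 [ 0.5112 -0.0376  0.1164] F [-2.69 -2.2  10.26] T [-0.31  0.77  0.05] gap 0.266
0.5107,-0.037 22.6 [ 0.511  -0.0374  0.1165] F [-1.89 -3.23  7.66] T [-0.72  0.32 -0.03] gap 0.265
0.5107,-0.0382 22.97 [ 0.5109 -0.0379  0.1165] F [-0.42  0.29  9.16] T [-0.    0.34  0.01] gap 0.269
```

Side loads vanish at about (0.5101, -0.0382), so nothing is jammed. I'll press again there.

```bash
python3 - <<'E'
from h import *
env.movel([.5101,-.0382,.1158],velocity=.01);env.hold(.05);st()
z=.1158
def fz(n=3):
    f=[]
    for _ in range(n): env.hold(.03); f.append(monitor.sense()['contact_force'][2])
    return np.mean(f)
for k in range(8):
    z-=.0003;g=env.movel([.5101,-.0382,z],velocity=.01,guard=8);f=fz();print(f'{z:.4f} {g} {f:.1f} {monitor.sense()["position"][2]:.5f}')
    if f>16.5 or g: break
env.hold(.3);st()
E
```

```text
23.27 [ 0.5107 -0.038   0.1165] F [-0.26 -0.31  6.59] T [ 0.06 -0.01 -0.03] gap 0.27
0.1155 False 10.4 0.11641
0.1152 False 11.7 0.11623
0.1149 False 13.1 0.11615
0.1146 False 15.5 0.11609
0.1143 False 16.1 0.11585
0.1140 False 18.7 0.11584
 25.67 [ 0.5109 -0.038   0.1158] F [-3.84  0.73 18.12] T [ 0.2   0.6  -0.01] gap 0.259
```

```bash
python3 - <<'E'
from h import *
env.movel([.5101,-.0382,.1150],velocity=.01);st()
env.release();st()
env.movel([.5101,-.0382,.24],velocity=.12);env.hold(.2);st()
for n in('wrist','side','top'): snap(n,'r1'+n)
S=cv2.imread('pics/r1side.png')[110:230,310:430]
W=cv2.imread('pics/r1wrist.png')[60:300,160:400]
cv2.imwrite('pics/c10.png',np.hstack([cv2.resize(S,(400,400),interpolation=2),cv2.resize(W,(400,400))]))
E
```

```text
25.92 [ 0.5108 -0.038   0.1163] F [-0.61  1.52 11.88] T [0.12 0.27 0.05] gap 0.27
 26.55 [ 0.5101 -0.0382  0.1149] F [-0.46 -0.91 -0.79] T [-0.02 -0.01  0.01] gap 0.996
 27.94 [ 0.51   -0.0382  0.2396] F [-0.   -0.23  0.25] T [-0.02 -0.01  0.02] gap 1.003
```

View pics/c10.png

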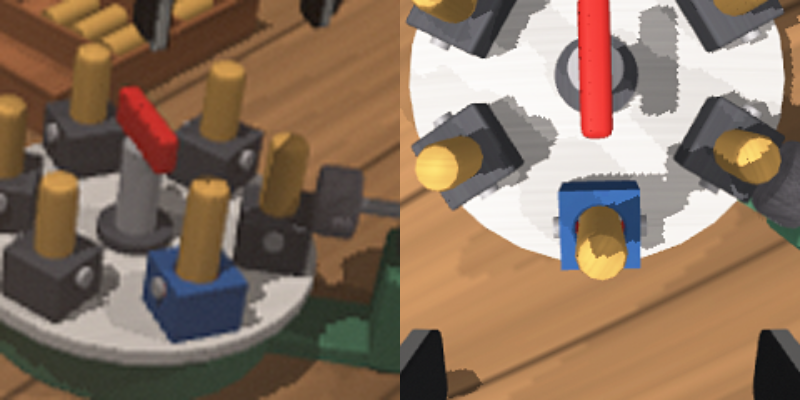

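The bar stands upright in the blue pocket (crop (205,230) and (600,240)). Opening the fingers may have lifted it, so I'll touch its top with the shut fingers to find its height, then press lightly.

```bash
python3 - <<'E'
from h import *
env.close_gripper(30);st('shut')
x,y=.5101,-.0382
env.movel([x,y,.165],velocity=.10);st()
g=env.movel([x,y,.146],velocity=.02,guard=4);s=st(g)
z=s['position'][2]
def fz(n=3):
    f=[]
    for _ in range(n): env.hold(.02); f.append(monitor.sense()['contact_force'][2])
    return np.mean(f)
for k in range(9):
    f=fz();print(f'{z:.4f} {f:.1f} {monitor.sense()["position"][2]:.5f}')
    if f>12:break
    z-=.0004;env.movel([x,y,z],velocity=.01,guard=10)
st()
E
```

```text
shut 28.86 [ 0.5101 -0.0382  0.24  ] F [0.19 0.08 1.13] T [ 0.02 -0.01 -0.02] gap -0.001
 29.76 [ 0.5104 -0.0383  0.1656] F [ 0.19  0.54 -0.21] T [ 0.01 -0.03 -0.04] gap 0.003
True 30.39 [ 0.5101 -0.038   0.153 ] F [-0.34  1.56  2.45] T [ 0.07  0.06 -0.01] gap 0.002
0.1530 1.8 0.15302
0.1526 5.0 0.15299
0.1522 7.8 0.15290
0.1518 8.9 0.15276
0.1514 11.2 0.15271
0.1510 12.6 0.15249
 31.94 [ 0.511  -0.0384  0.1525] F [-1.22  1.97 12.83] T [0.19 0.21 0.01] gap 0.001
```

The top is at 0.1530, so the foot is at 0.0730. That matches the home height felt earlier, and it's stiff under load, so the bar is home. Next is the handle.

```bash
python3 - <<'E'
from h import *
q=down(np.radians(-116.6))
env.movel([.5101,-.0382,.235],velocity=.12)
env.release()
env.reach([.5862,-.0752,.235],q)
env.movel([.5862,-.0752,.131],velocity=.08,guard=6);st('down')
env.close_gripper(50);env.hold(.1);st('grip')
j=np.array(monitor.sense()['joints']);print(j)
for k in range(7):
    j[5]-=1.047/7;env.set_joints(j);s=st(k)
    if np.hypot(*s['contact_force'][:2])>35: print('STOP');break
for n in('side','top'): snap(n,'t1'+n)
E
```

```text
down 35.46 [ 0.5864 -0.0753  0.1315] F [-0.54  0.31  0.83] T [-0.04 -0.01 -0.01] gap 1.002
grip 36.21 [ 0.5865 -0.0747  0.1312] F [2.36 5.36 1.78] T [ 0.8  -0.33  0.35] gap 0.154
[-3.25002131e-01  5.46357802e-01  1.42182817e+00  8.20468025e-04
  1.17283736e+00  1.70910616e+00]
0 36.48 [ 0.5867 -0.0747  0.1312] F [2.27 1.75 0.33] T [ 0.41 -0.51 -0.66] gap 0.15
1 36.74 [ 0.5867 -0.0746  0.1312] F [3.59 3.68 0.02] T [ 0.55 -0.65  0.02] gap 0.147
2 37.01 [ 0.5867 -0.0744  0.1312] F [3.82 4.78 0.35] T [ 0.73 -0.68  0.24] gap 0.152
3 37.27 [ 0.5865 -0.0743  0.1312] F [ 3.08  4.92 -0.07] T [ 0.75 -0.38 -0.2 ] gap 0.151
4 37.54 [ 0.5865 -0.0742  0.1312] F [2.41 5.6  1.28] T [ 0.84 -0.41  0.31] gap 0.154
5 37.81 [ 0.5865 -0.0741  0.1312] F [3.27 5.37 1.19] T [ 0.92 -0.35  0.22] gap 0.152
6 38.08 [ 0.5864 -0.074   0.1312] F [2.79 7.24 0.47] T [ 0.95 -0.3   0.38] gap 0.152
```

View pics/t1side.png

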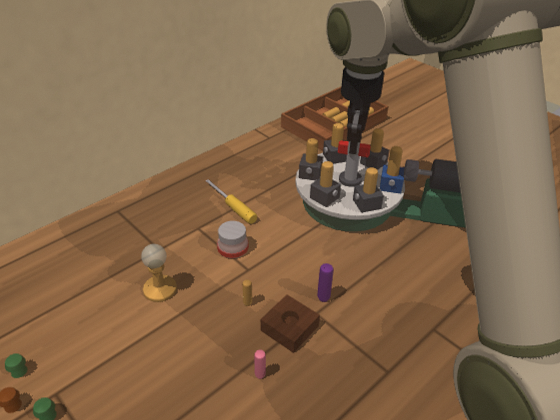

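The blue pocket with the bar is now at the felt wheel (392,178), and the handle has turned. I'll let go, retract and check.

```bash
python3 - <<'E'
from h import *
env.hold(.2);env.release();st()
s=monitor.sense();p=s['position'];env.movel([p[0],p[1],.26],velocity=.1);env.hold(.2);st()
q=s['ee_rot'];env.reach([.50,.02,.30],q);env.hold(.2);st()
W=snap('wrist','f1w');T=snap('top','f1t');S=snap('side','f1s')
cv2.imwrite('pics/c11.png',np.hstack([cv2.resize(S['frame'][110:230,290:430,::-1],(390,334),interpolation=2),cv2.resize(T['frame'][160:290,300:450,::-1],(390,334),interpolation=2)]))
for n,d,box in(('T',T,(310,160,450,300)),):
    x0,y0,x1,y1=box;h=cv2.cvtColor(d['frame'],cv2.COLOR_RGB2HSV).astype(int)[y0:y1,x0:x1]
    m=(((h[...,0]<6)|(h[...,0]>174))&(h[...,1]>170)&(h[...,2]>120)).astype(np.uint8);cc=max(cv2.findContours(m,0,2)[0],key=cv2.contourArea)
    b=cv2.boxPoints(cv2.minAreaRect(cc))+[x0,y0];P=np.array([plane(d,*k,.151) for k in b]);e=np.diff(P,axis=0);v=max(e,key=np.linalg.norm);print(P.mean(0),np.degrees(np.arctan2(v[1],v[0])))
E
```

```text
39.08 [ 0.5865 -0.0747  0.1312] F [ 0.22  0.54 -0.37] T [0.01 0.01 0.02] gap 1.0
 40.72 [ 0.5864 -0.0747  0.2597] F [-0.45 -0.87 -0.29] T [ 0.   -0.   -0.03] gap 0.998
 41.52 [0.5004 0.0193 0.2993] F [-0.31 -0.43 -0.44] T [-0.03 -0.08 -0.01] gap 1.0Traceback (most recent call last):
  File "<stdin>", line 9, in <module>
ValueError: max() iterable argument is empty
```

View pics/c11.png

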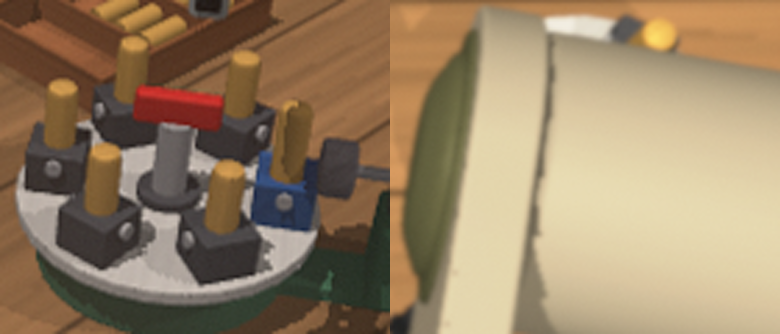

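View pics/f1w.png

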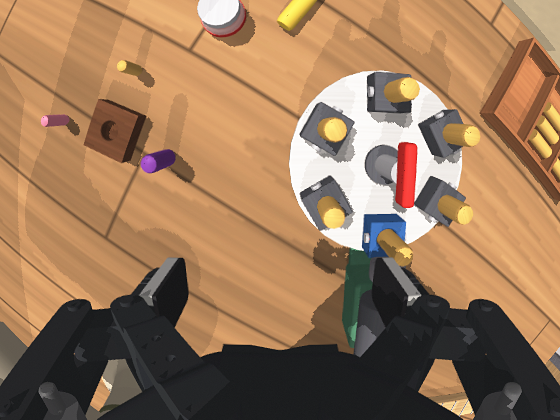

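The side crop shows the blue pocket with its bar at the wheel (285,150). In the wrist view the handle is at (406,175) and the bar top at about (402,255). I'll measure the angle.

```bash
python3 - <<'E'
from h import *
d=dict(np.load('pics/f1w.npz'));x0,y0,x1,y1=380,130,430,220
h=cv2.cvtColor(d['frame'],cv2.COLOR_RGB2HSV).astype(int)[y0:y1,x0:x1]
m=(((h[...,0]<6)|(h[...,0]>174))&(h[...,1]>170)&(h[...,2]>200)).astype(np.uint8);cc=max(cv2.findContours(m,0,2)[0],key=cv2.contourArea)
b=cv2.boxPoints(cv2.minAreaRect(cc))+[x0,y0];P=np.array([fplane(d,*k,.151) for k in b]);v=max(np.diff(P,axis=0),key=np.linalg.norm);a=np.degrees(np.arctan2(v[1],v[0]))
print('handle',P.mean(0),np.linalg.norm(v),a,'expect 33.5')
t=np.radians(-26.5+60);print('expected pocket',np.array([.5866,-.0755])-.085*np.array([np.cos(t),np.sin(t)]))
i=cv2.resize(d['frame'][200:280,350:430,::-1],None,fx=6,fy=6,interpolation=0);cv2.imwrite('pics/c12.png',i)
E
```

```text
handle [ 0.58587791 -0.07268813  0.151     ] 0.06175589800410052 -145.31660036648154 expect 33.5
expected pocket [ 0.51571971 -0.12241464]
```

View pics/c12.png

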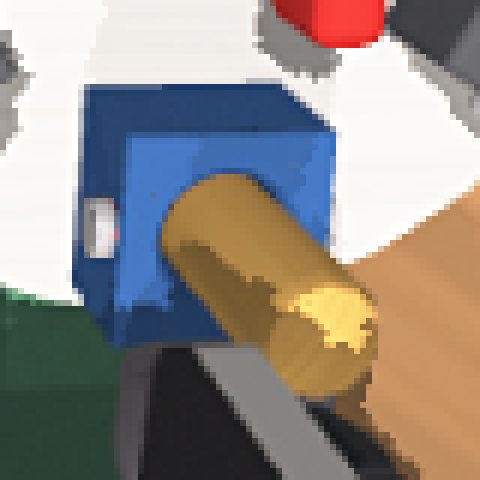

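```bash
python3 - <<'E'
from h import *
d=dict(np.load('pics/f1w.npz'));print(fplane(d,403.7,256.5,.153))
job.hand_in();print(monitor.sense()['clock'])
E
```

```text
[ 0.51870758 -0.11948537  0.153     ]
the job is handed in; nothing more can be done
the job is handed in; nothing more can be done
```

The brass bar is home in the blue pocket, the carousel is turned one click counter-clockwise to the felt wheel, and the job is handed in. The clock read about 41.6 s just before that; the hand-in gave no verdict.

**Pushing home:** The force rose steadily at about 17 N/mm to 18–19 N in total, drag included, so the stop stayed below its 25 N limit. After letting go, I touched the bar's top with shut fingers. It was at 0.153 m, the home height to within 1 mm and stiff, so opening the fingers had not lifted it noticeably. I did not measure the height again after the turn.

**Turning:** After release the handle had turned about 61° from its start, within measuring error of one 60° click. The last pictures show the bar upright in the blue pocket at the wheel.

**Checks that disagreed or failed:**
- **Bar position:** the final reading of the bar's top was about 4 mm from where I expected the pocket. I put this down to the slanted wrist view, since the pictures show the bar seated in the hole.
- **Camera fixes:** the fixed cameras and the wrist camera differed by about 3–4 mm on the pocket. I used the wrist fix, and the bar's fit in the hole confirmed it.
- **Top view:** the final overhead check failed because the arm blocked the view.
- **Bystanders:** I never reached for the tin, lamp or screwdriver. They looked undisturbed in the side view while the handle was gripped, but I did not measure them.

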